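# Back the feed wheel off one notch

### The job

The bench feeder has been advanced one notch too far. With a fingertip, push the pawl's ball-ended lever over to the left until it stays there, so that the pawl is lifted out of the ratchet; then push a spoke of the wheel to turn the wheel backward (its top goes to the left, toward the pawl's pivot) by one notch; last push the lever back over to the right so that the pawl drops fully home into the next notch. Leave the things standing round the feeder where they are.

Things in the scene. Friction and masses are not known exactly. Their poses are not given: they have to be found in the camera images.
- feeder: Feeder bolted down: grey base plate 140 x 200 x 12 mm, aluminium upright plate at its rear (local x 45 to 55 mm, up to z 131 mm, to 170 mm behind the pawl's pivot). Origin on the worktop below the wheel's axis; local -x front, +y left seen from the front, z up. Level wheel shaft along x at z 105 mm: spokes in front (x = -35 mm), drum, ratchet and pawl behind (x = 25 mm)
- wheel (a joint): turn of the wheel, rad. 0 = as found, a tooth against the pawl's nose (starts at 0 to 0.1: play); negative = backward (top moves to local +y, left); one notch back = -0.785. Pawl down: cannot go back past 0. Pawl lifted: turns stiffly (0.15 N m), stays where left. The pawl drops fully home at -0.79 to -0.52; if short of that it lies on a ramp, and pushing the wheel further back lets it fall in
- pawl (a joint): swing of the pawl, rad. 0 = down and fully home in a notch, 1.13 = lifted fully, against its stop. Weighted by the ball: below about 0.45 it falls home by itself, above about 0.65 it falls open and stays open. Moving it needs less than 1 N at the ball
- wheel_hub (a point): centre of the hub (36 mm diameter) in the plane of the four spokes, on the wheel's axis, 105 mm above the worktop, 35 mm before the feeder's origin (local -x). The ratchet, 60 mm behind it, has eight saw teeth, root radius 40 mm, tips 52 mm, one notch = 45 degrees
- spoke_tip (a point): centre of the black 14 mm ball on the end of the uppermost spoke (steel rod 8 mm thick), 73 mm from the wheel's axis; turns with the wheel. At wheel = 0 the spoke leans 25 degrees to the right (local -y) of straight up, after one notch back 20 degrees to the left. The four spokes stand 90 degrees apart
- lever_ball (a point): centre of the black 22 mm ball on the end of the pawl's lever (a rod 7 mm thick), 60 mm from the pivot. With the pawl down the lever leans 25 degrees to the right of straight up (ball about 206 mm above the worktop); with the pawl fully lifted it leans 40 degrees to the left (ball 64 mm farther to local +y, 198 mm above the worktop)
- pawl_pivot (a point): the pawl's pivot, 152 mm above the worktop, 60 mm to local +y from the wheel's axis, axis along local x
- hex_driver: yellow-handled hex driver, 184 mm long, 25 mm thick, lying before the feeder; origin at its underside centre; leave alone
- vial: brown glass vial, 25 mm diameter, 58 mm tall, standing to the left of the feeder; origin under its centre; leave alone
- canister: white canister with black lid, 41 mm diameter, 53 mm tall, to the right of the feeder; origin under its centre; leave alone
- petri: clear dish 68 mm diameter, 13 mm tall, on the left; origin under its centre; leave alone
- rack: orange tube rack 62 x 112 x 42 mm, on the right; origin under its centre; leave alone
- bottle: white bottle with blue cap, 56 mm diameter, 118 mm tall, behind on the right; leave alone
- tips: blue tip box with clear lid, 91 x 119 x 72 mm, behind; leave alone

How it is judged:
On the way, in this order (a step that is already met when the one before it is completed fails the run):
1. the pawl is lifted out while the wheel still stands in its old notch (value of joint pawl above 0.7 rad and value of joint wheel above -0.3 rad), for 0.2 s.
2. the wheel is turned backward with the pawl lifted (value of joint wheel below -0.35 rad and value of joint pawl above 0.4 rad), for 0.1 s.
At the end, for the whole second after the job is handed in: the pawl is down and home (within 0.06 rad) in the next notch, the wheel one notch back (between -0.86 and -0.4 rad) and at rest (value of joint pawl below 0.06 rad and value of joint wheel between -0.86 and -0.4 rad and velocity of joint wheel between -0.05 and 0.05 rad/s); the robot touches nothing.
It fails at once if a thing standing round the feeder was moved more than 30 mm (distance of any of hex_driver, vial, canister, petri, rack, bottle, tips from where it was at the start of the episode above 0.03 m).
It also fails if it takes over 48 s, if anything falls off the work surface, if the arm or the gripper's body presses on something with over 40 N, if the wrist force passes 120 N, or if a joint passes its speed limit or range.

### The arm

A 7-joint arm with a two-finger parallel gripper is mounted at the origin on a cart in front of the work surface, level with it; the furniture and walls round the work are solid. World frame = base frame: x ahead of the robot, y to its left, z up, the work surface at z = 0. Lengths are in m, angles in rad, forces in N, time in s.
With the tool pointing down it reaches from about 0.4 to 0.85 m from the base axis. Payload 10.4 kg.
Tool frame: the origin (TCP) lies midway between the tips of the shut fingers; the grasp point (between the pads) lies 19 mm behind it; z points along the fingers, y is the direction in which the jaws open and shut (so a half turn about z gives the same grasp; the last joint's range is limited). The gripper opens to 85 mm and grips with 20 to 120 N. Pads are 22 mm wide; open, the fingers measure 114 mm over their backs; the gripper's body (76 mm by 85 mm) begins 54 mm behind the grasp point. The pads swing forward as they close: fully open they stand 13 mm farther back than shut.
Start: joints at [-1.342, 0.332, -0.065, 1.46, 0.022, 1.35, -0.088], TCP at [0.156, 0.605, 0.231] pointing down, gripper open.
Joint ranges: [-2.6, 2.6], [-0.5, 2.12], [-1.47, 1.34], [0.16, 2.42], [-1.27, 4.41], [0.06, 2.06], [-2.6, 2.6]. Speed limits (rad/s): [2.22, 2.22, 2.79, 2.79, 3.14, 3.14, 3.14].

### API

Orientations are given as a unit quaternion [x, y, z, w].
In Python, from workcell import get_obs, camera, calibration, hand_in gives the robot as it stands.
- The arm moves only by the shell command python3 -m handwheel 'ROWS' [FORCE]. ROWS is JSON, a list of rows, each an object with "jaw": the finger opening in mm, from 0 to 85.4; "delta_pos": the shift along the tool's x, y, z scaled (see below), a list of three; "turn": the turn about the tool's z scaled (see below). In form: [{"jaw": jaw, "delta_pos": [tx, ty, tz], "turn": turn}, ...]. A call has 1 to 10 rows; each row is the pose to reach, as a shift and turn from the pose commanded when the call began, along the tool's axes at that moment, turning the shorter way round; what a row does not reach only later rows make up. The controller multiplies each number of a shift by 1 m and each number of a turn by pi rad. A row lasts 1/12 s, in which the tool goes at most 41.7 mm and 7.16 degrees, less where a joint would pass 70% of its speed; a pose out of reach is approached as far as the arm can. A call with a number of a shift or a turn outside -1 to 1 is refused whole. A call with a gripper value outside its range is refused whole. The fingers move at their own pace and stop on an object; FORCE is the grip in N (left out, the last holds). Time passes only in rows, so rows that repeat a pose let the fingers close. It gives the time, the measured TCP pose, the force and the opening at its end, in the units of the state.
- get_obs(): the state, without advancing time (a new reading comes with each control period).
- camera(name): name is "scene" or "side" or "wrist"; returns the picture (384x512x3 uint8, red, green, blue); there is no depth.
- calibration(name): a dict with "mtx" (3x3 intrinsics, pixels), "rvec" (rotation vector, rad) and "tvec" (3), from world to camera coordinates, as OpenCV has them. Camera axes: x right, y down, z forward; pixel columns grow to the right and rows downward; lengths in m; the calibration is good to about 2 mm. A picture is of the moment at which its call begins: read the wrist's pose just before it. calibration takes no time and is no camera call; for the wrist camera it gives the pose at the moment of the call.
- hand_in(): hands the job in, once; it reports no verdict.
The state is a dict: "clock": time; "joint_pos": joint angles; "joint_velocities": joint speeds; "tau": joint torques, N m; "position": TCP position; "ee_rot": TCP orientation; "ft_force": force on the tool from outside, world axes, zero at the start; "torque": the same for the moment, N m; "grip_width": opening from 0.0 (shut) to 1.0 (fully open).
Only numpy, scipy, OpenCV 4.12 (cv2) and the standard library are available. Lean on these libraries where they do the work, as an engineer would, in place of code of your own. Each camera call takes 0.05 s, during which the arm holds its last target.

## Working session

There is one attempt and no reset: what is moved stays moved. The work goes in short steps, Python scripts to look and compute and a shell command to move; the robot and the scene stay as the last step left them, time stands still between calls to the robot, and variables do not carry over. Pictures are saved under pics/ and viewed, and the job is handed in when it is done.

```bash
ls; mkdir -p pics
python3 - <<'E'
from workcell import *
import cv2
print(get_obs())
for n in ["scene","side","wrist"]:
    c=calibration(n);print(n,c)
    im=camera(n);cv2.imwrite(f"pics/{n}0.png",im[:,:,::-1])
E
```

```text
pics
{'clock': 0.0, 'joint_pos': array([-1.34160424,  0.33288132, -0.06472242,  1.46089567,  0.02158346,
        1.34986756, -0.08847273]), 'joint_velocities': array([ 0.00038405,  0.00111435, -0.00053306,  0.00080524,  0.00067496,
        0.00085265, -0.00073709]), 'tau': array([-8.85331538e-04, -6.25443721e+01,  4.85813257e-02, -3.91598153e+01,
        1.61574717e-02,  9.81093297e-03, -2.35979479e-05]), 'position': array([0.15561117, 0.60496143, 0.23053186]), 'ee_rot': array([ 1.25531539e-01,  9.92089397e-01, -6.75285812e-04, -6.71133783e-05]), 'ft_force': array([-0.10786695,  0.1877966 ,  0.2591669 ]), 'torque': array([-0.01809105,  0.02261397, -0.05660233]), 'grip_width': 0.9973834360122887}
scene {'mtx': array([[406.24280118,   0.        , 247.70586215],
       [  0.        , 406.24280118, 188.2977236 ],
       [  0.        ,   0.        ,   1.        ]]), 'rvec': array([ 1.03826923, -2.5223171 ,  0.91114169]), 'tvec': array([0.46315925, 0.33248949, 1.32166885])}
side {'mtx': array([[395.81299386,   0.        , 258.12781332],
       [  0.        , 395.81299386, 192.42028872],
       [  0.        ,   0.        ,   1.        ]]), 'rvec': array([ 0.02381183,  2.59578296, -1.69719757]), 'tvec': array([0.56577965, 0.08401214, 1.33686457])}
wrist {'mtx': array([[345.06315662,   0.        , 254.1403407 ],
       [  0.        , 345.06315662, 196.28837517],
       [  0.        ,   0.        ,   1.        ]]), 'rvec': array([-2.30288697, -1.78568993, -0.24276481]), 'tvec': array([-0.62495003, -0.03572392,  0.37963803])}
```

View pics/scene0.png

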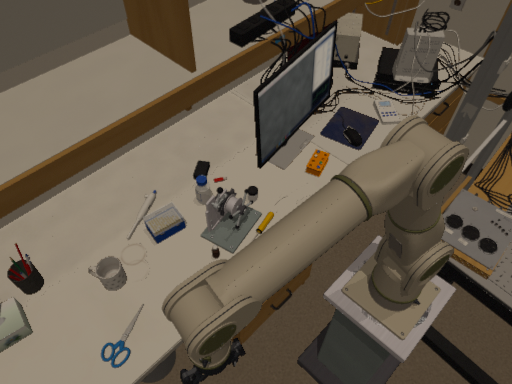

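View pics/side0.png

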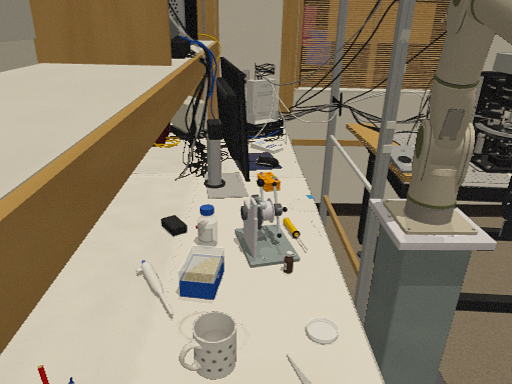

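View pics/wrist0.png

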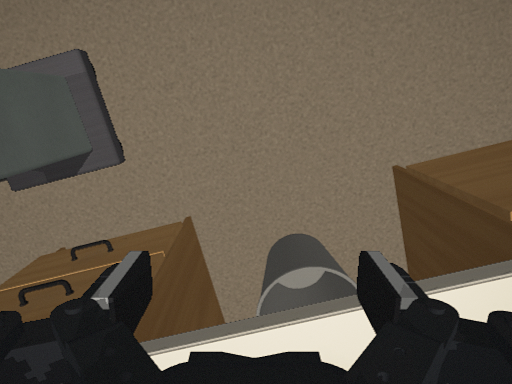

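The feeder is at about (232,215) in the scene view and (265,225) in the side view. I'll enlarge both.

Run:
```python
import cv2
a=cv2.imread("pics/scene0.png")[140:270,170:300]
b=cv2.imread("pics/side0.png")[160:290,220:350]
cv2.imwrite("pics/z0s.png",cv2.resize(a,(585,585),interpolation=cv2.INTER_CUBIC))
cv2.imwrite("pics/z0d.png",cv2.resize(b,(585,585),interpolation=cv2.INTER_CUBIC))
```

```text
(no output)
```

View pics/z0s.png

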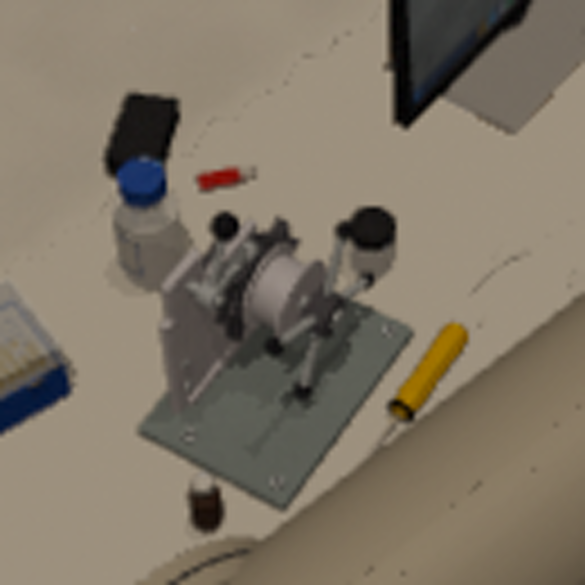

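View pics/z0d.png

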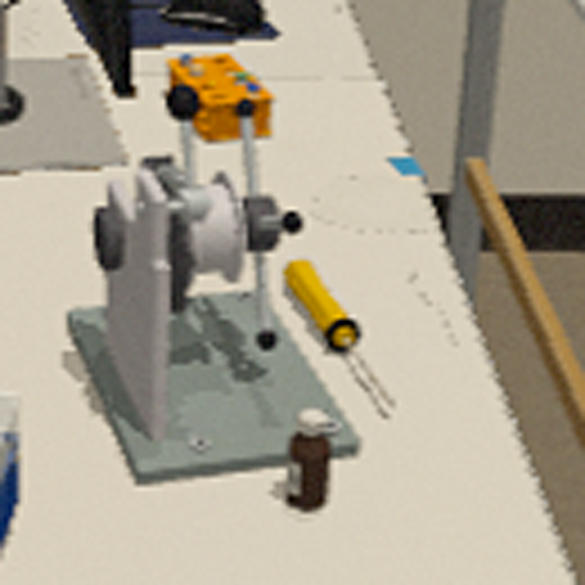

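```bash
cat > h.py <<'E'
import numpy as np,cv2
from workcell import *
from scipy.optimize import least_squares
def proj(n,P,c=None):
    c=c or calibration(n)
    return cv2.projectPoints(np.array(P,float).reshape(-1,3),c["rvec"],c["tvec"],c["mtx"],None)[0].reshape(-1,2)
def spoke(k,w=0):
    a=np.radians(25)+w+k*np.pi/2  # to right(-y)
    return [-.035,-.073*np.sin(a),.105+.073*np.cos(a)]
def lever(p=0):
    a=np.radians(-25)+p
    return [.025,.06+.06*np.sin(a),.152+.06*np.cos(a)]
def world(q,L):
    L=np.array(L,float).reshape(-1,3);c,s=np.cos(q[2]),np.sin(q[2])
    return np.c_[q[0]+c*L[:,0]-s*L[:,1],q[1]+s*L[:,0]+c*L[:,1],L[:,2]]
E
python3 - <<'E'
from h import *
sc=[(220,190.2),(246.7,191.1),(251.1,202.2),(237.1,227.1),(231.1,217.1)]
sd=[(260.4,182.7),(274.7,183.8),None,(279.1,235.6),(284.9,209.3)]
cs,cd=calibration("scene"),calibration("side")
def model(w): return [lever()]+[spoke(k,w) for k in range(4)]
def r(q):
    W=world(q,model(q[3]))
    a=(proj("scene",W,cs)-sc).ravel()
    i=[0,1,3,4]
    b=(proj("side",W[i],cd)-[sd[j] for j in i]).ravel()
    return np.r_[a,b]
best=min((least_squares(r,[.6,.2,y,0.03],loss='soft_l1') for y in np.arange(-3,3.2,.5)),key=lambda s:s.cost)
print(best.x,best.cost);print(r(best.x).reshape(-1,2).round(1))
E
```

```text
[0.55529904 0.17016044 0.22774572 0.0194511 ] 0.5846275732577375
[[-0.1  0.1]
 [-0.4  0.1]
 [ 0.3  0.2]
 [-0.1 -0.4]
 [-0.3 -0. ]
 [ 0.4 -0.2]
 [-0.2  0. ]
 [ 0.2 -0.6]
 [-0.  -0.2]]
```

```bash
cat >> h.py <<'E'
from scipy.spatial.transform import Rotation as Ro
Q=[0.55530,0.17016,0.22775]
def goto(L,tag=""):
    o=get_obs();R=Ro.from_quat(o["ee_rot"])
    d=R.inv().apply(world(Q,L)[0]-o["position"])
    print(tag,"clock",round(o["clock"],2),"delta",d.round(4))
def where():
    o=get_obs();c,s=np.cos(Q[2]),np.sin(Q[2]);p=o["position"]-[Q[0],Q[1],0]
    print("t",round(o["clock"],2),"local mm",(1e3*np.array([c*p[0]+s*p[1],-s*p[0]+c*p[1],p[2]])).round(1),"F",o["ft_force"].round(1),
     "toolY-localY deg",np.degrees(np.arctan2(*Ro.from_quat(o["ee_rot"]).as_matrix()[[1,0],1])-np.pi/2-Q[2]).round(2),"jaw",o["grip_width"].round(3))
def shot(name):
    for n,(x,y) in {"scene":(170,140),"side":(220,160)}.items():
        im=camera(n)[:,:,::-1];cv2.imwrite(f"pics/{name}_{n}_full.png",im)
        globals().setdefault("Z",[]).append(cv2.resize(im[y:y+130,x:x+130],(400,400),interpolation=cv2.INTER_CUBIC))
    cv2.imwrite(f"pics/{name}.png",np.hstack(Z))
E
python3 -m handwheel '[{"jaw":0,"delta_pos":[0,0,-0.03],"turn":-0.038},{"jaw":0,"delta_pos":[0,0,-0.06],"turn":-0.076},{"jaw":0,"delta_pos":[0,0,-0.08],"turn":-0.114},{"jaw":0,"delta_pos":[0,0,-0.08],"turn":-0.152},{"jaw":0,"delta_pos":[0,0,-0.08],"turn":-0.152},{"jaw":0,"delta_pos":[0,0,-0.08],"turn":-0.152}]' 20
python3 -c "
from h import *
where();goto([.025,-.012,.30])"
```

```text
clock: 0.65
position: [0.1557, 0.605, 0.3106]
ee_rot: [-0.111, 0.994, -0.0, -0.0]
ft_force: [0.7, -0.1, -1.0]
grip_width: 0.145Traceback (most recent call last):
  File "<string>", line 3, in <module>
    where();goto([.025,-.012,.30])
    ~~~~~^^
  File "h.py", line 25, in where
    "toolY-localY deg",np.degrees(np.arctan2(*Ro.from_quat(o["ee_rot"]).as_matrix()[[1,0],1])-np.pi/2-Q[2]).round(2),"jaw",o["grip_width"].round(3))
                                                                                                                           ^^^^^^^^^^^^^^^^^^^^^
AttributeError: 'float' object has no attribute 'round'
```

```bash
sed -i 's/o\["grip_width"\].round(3)/round(o["grip_width"],3)/' h.py
python3 -c "
from h import *
where();goto([.025,-.012,.30])"
```

```text
t 0.65 local mm [-291.1  513.9  310.6] F [ 0.7 -0.1 -1. ] toolY-localY deg -0.34 jaw 0.145
 clock 0.65 delta [-0.3191 -0.524   0.0109]
```

```bash
python3 -m handwheel '[{"jaw":0,"delta_pos":[-0.02,-0.033,0],"turn":0},{"jaw":0,"delta_pos":[-0.04,-0.066,0],"turn":0},{"jaw":0,"delta_pos":[-0.06,-0.099,0],"turn":0},{"jaw":0,"delta_pos":[-0.08,-0.132,0],"turn":0},{"jaw":0,"delta_pos":[-0.10,-0.165,0],"turn":0},{"jaw":0,"delta_pos":[-0.12,-0.198,0],"turn":0},{"jaw":0,"delta_pos":[-0.14,-0.231,0],"turn":0},{"jaw":0,"delta_pos":[-0.16,-0.262,0],"turn":0},{"jaw":0,"delta_pos":[-0.16,-0.262,0],"turn":0}]'
python3 -c "
from h import *
where();goto([.025,-.012,.30])"
```

```text
clock: 1.4
position: [0.3762, 0.379, 0.3105]
ee_rot: [-0.105, 0.994, -0.002, 0.0]
ft_force: [0.6, -0.6, -0.0]
grip_width: -0.001
t 1.4 local mm [-127.4  243.9  310.5] F [ 0.6 -0.6 -0. ] toolY-localY deg -0.99 jaw -0.001
 clock 1.4 delta [-0.1568 -0.2532  0.0114]
```

```bash
python3 -m handwheel '[{"jaw":0,"delta_pos":[-0.02,-0.032,0],"turn":0},{"jaw":0,"delta_pos":[-0.04,-0.064,0],"turn":0},{"jaw":0,"delta_pos":[-0.06,-0.096,0],"turn":0},{"jaw":0,"delta_pos":[-0.08,-0.128,0],"turn":0},{"jaw":0,"delta_pos":[-0.10,-0.160,0],"turn":0},{"jaw":0,"delta_pos":[-0.12,-0.192,0],"turn":0},{"jaw":0,"delta_pos":[-0.14,-0.224,0],"turn":0},{"jaw":0,"delta_pos":[-0.157,-0.253,0],"turn":0},{"jaw":0,"delta_pos":[-0.157,-0.253,0],"turn":0},{"jaw":0,"delta_pos":[-0.157,-0.253,0],"turn":0}]'
python3 -c "
from h import *
where();goto([.025,-.012,.198])
shot('a')"
```

```text
clock: 2.23
position: [0.5805, 0.1721, 0.3098]
ee_rot: [-0.109, 0.994, -0.001, -0.001]
ft_force: [-0.2, -0.1, 0.1]
grip_width: -0.001
t 2.23 local mm [ 25.   -3.8 309.8] F [-0.2 -0.1  0.1] toolY-localY deg -0.57 jaw -0.001
 clock 2.23 delta [-0.0003 -0.0081  0.1118]
```

View pics/a.png

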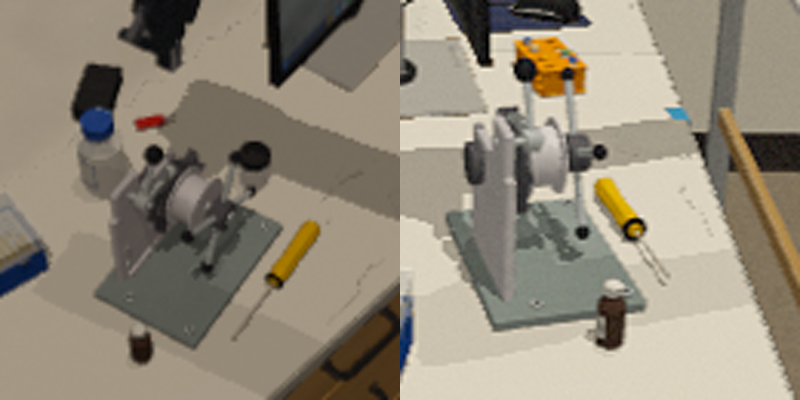

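```bash
python3 -c "
from h import *
p=get_obs()['position']
print(proj('scene',p),proj('side',p))
a=cv2.imread('pics/a_scene_full.png');b=cv2.imread('pics/a_side_full.png')
a=cv2.resize(a[60:260,130:330],(400,400));b=cv2.resize(b[60:260,160:360],(400,400))
cv2.imwrite('pics/a2.png',np.hstack([a,b]))"
```

```text
[[224.40914383 161.76144232]] [[258.50081101 140.34977544]]
```

View pics/a2.png

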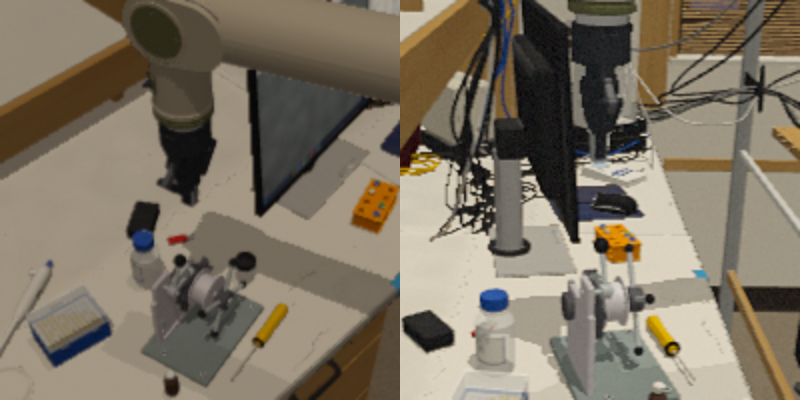

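The fingertip projects where it is seen (scene crop about (190,200), side crop (197,160)), so the calibration holds. Next I descend to the right of the lever ball.

```bash
python3 -m handwheel '[{"jaw":0,"delta_pos":[0,-0.008,0.03],"turn":0},{"jaw":0,"delta_pos":[0,-0.008,0.06],"turn":0},{"jaw":0,"delta_pos":[0,-0.008,0.09],"turn":0},{"jaw":0,"delta_pos":[0,-0.008,0.112],"turn":0},{"jaw":0,"delta_pos":[0,-0.008,0.112],"turn":0},{"jaw":0,"delta_pos":[0,-0.008,0.112],"turn":0}]'
python3 -c "
from h import *
where();goto([.025,.06,.198])
shot('b')"
```

```text
clock: 2.83
position: [0.5806, 0.1677, 0.1989]
ee_rot: [-0.113, 0.994, -0.0, -0.001]
ft_force: [0.3, -0.2, 0.7]
grip_width: 0.003
t 2.83 local mm [ 24.1  -8.1 198.9] F [ 0.3 -0.2  0.7] toolY-localY deg -0.06 jaw 0.003
 clock 2.83 delta [-0.0009  0.0681  0.0009]
```

View pics/b.png

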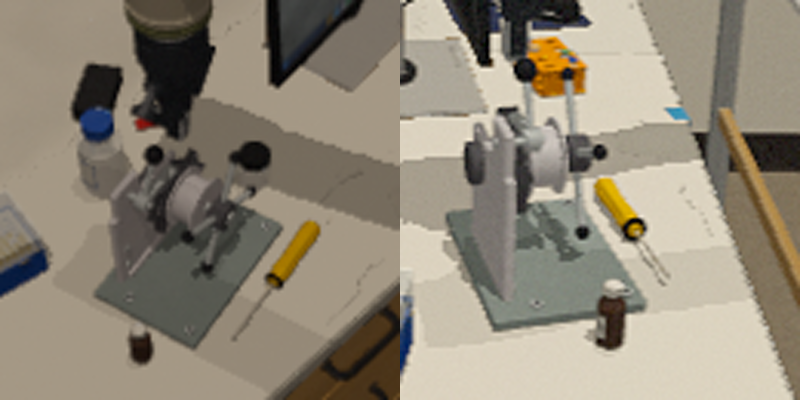

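```bash
python3 -m handwheel '[{"jaw":0,"delta_pos":[-0.001,0.01,0],"turn":0},{"jaw":0,"delta_pos":[-0.001,0.02,0],"turn":0},{"jaw":0,"delta_pos":[-0.001,0.03,0],"turn":0},{"jaw":0,"delta_pos":[-0.001,0.04,0],"turn":0},{"jaw":0,"delta_pos":[-0.001,0.05,0],"turn":0},{"jaw":0,"delta_pos":[-0.001,0.06,0],"turn":0},{"jaw":0,"delta_pos":[-0.001,0.068,0],"turn":0},{"jaw":0,"delta_pos":[-0.001,0.074,0],"turn":0},{"jaw":0,"delta_pos":[-0.001,0.074,0],"turn":0},{"jaw":0,"delta_pos":[-0.001,0.074,0],"turn":0}]'
python3 -c "
from h import *
where()
print([proj(n,world(Q,[lever(0),lever(1.13)])).round(1) for n in ('scene','side')])
shot('c')"
```

```text
clock: 3.77
position: [0.566, 0.239, 0.1992]
ee_rot: [-0.113, 0.994, -0.0, -0.0]
ft_force: [0.6, -0.6, 0.4]
grip_width: -0.001
t 3.77 local mm [ 26.   64.7 199.2] F [ 0.6 -0.6  0.4] toolY-localY deg -0.09 jaw -0.001
[array([[219.9, 190.3],
       [208.8, 205. ]]), array([[260.8, 182.5],
       [267.5, 195. ]])]
```

View pics/c.png

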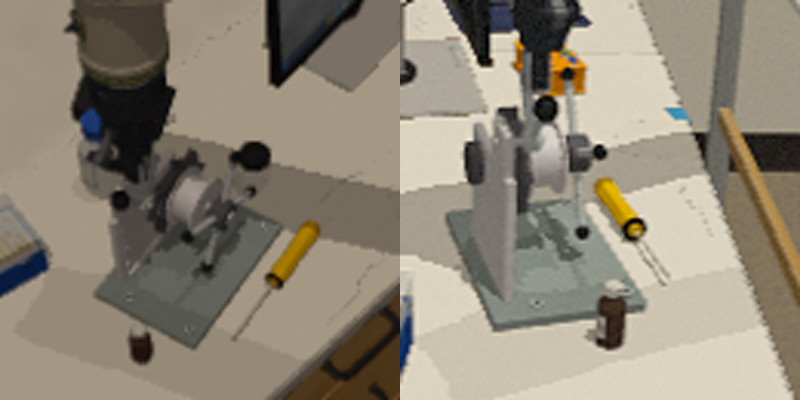

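The ball now sits at scene (209,205) and side (267,195), which matches pawl = 1.13 (fully open). Next is the spoke.

```bash
python3 -c "
from h import *
goto([-.035,-.068,.25])"
python3 -m handwheel '[{"jaw":0,"delta_pos":[0,0,-0.03],"turn":0},{"jaw":0,"delta_pos":[0,-0.01,-0.05],"turn":0},{"jaw":0,"delta_pos":[0.02,-0.045,-0.05],"turn":0},{"jaw":0,"delta_pos":[0.04,-0.08,-0.05],"turn":0},{"jaw":0,"delta_pos":[0.061,-0.11,-0.05],"turn":0},{"jaw":0,"delta_pos":[0.061,-0.133,-0.05],"turn":0},{"jaw":0,"delta_pos":[0.061,-0.133,-0.05],"turn":0},{"jaw":0,"delta_pos":[0.061,-0.133,-0.05],"turn":0}]'
python3 -c "
from h import *
where();goto([-.035,-.068,.16])"
```

```text
clock 3.87 delta [ 0.0607 -0.1319 -0.0507]
clock: 4.53
position: [0.5367, 0.0936, 0.2497]
ee_rot: [-0.111, 0.994, 0.0, 0.0]
ft_force: [-0.7, 1.9, -0.1]
grip_width: 0.002
t 4.53 local mm [-35.4 -70.4 249.7] F [-0.7  1.9 -0.1] toolY-localY deg -0.34 jaw 0.002
 clock 4.53 delta [-0.0003  0.0024  0.0897]
```

```bash
python3 -m handwheel '[{"jaw":0,"delta_pos":[0,0,0.03],"turn":0},{"jaw":0,"delta_pos":[0,0,0.06],"turn":0},{"jaw":0,"delta_pos":[0,0,0.09],"turn":0},{"jaw":0,"delta_pos":[0,0,0.09],"turn":0},{"jaw":0,"delta_pos":[0,0,0.09],"turn":0}]'
python3 -c "
from h import *
where();goto([-.035,-.006,.16])
shot('d')"
```

```text
clock: 4.95
position: [0.5357, 0.0963, 0.1586]
ee_rot: [-0.113, 0.994, -0.0, -0.001]
ft_force: [-0.1, -0.6, 1.0]
grip_width: -0.002
t 4.95 local mm [-35.8 -67.6 158.6] F [-0.1 -0.6  1. ] toolY-localY deg -0.06 jaw -0.002
 clock 4.95 delta [-0.0007  0.0616 -0.0014]
```

View pics/d.png

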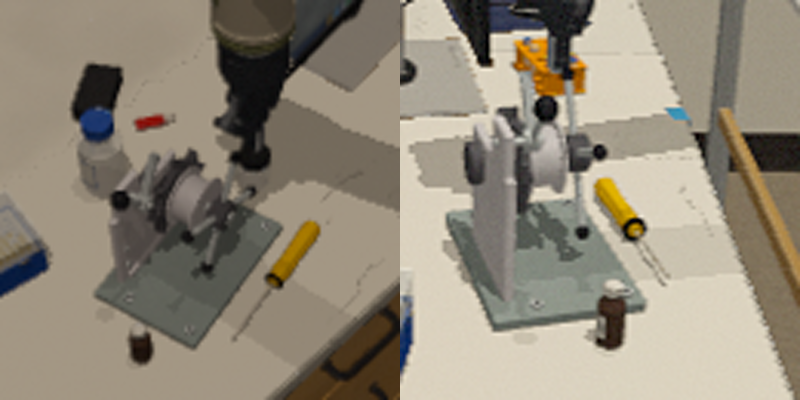

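```bash
python3 -m handwheel '[{"jaw":0,"delta_pos":[-0.001,0.008,0],"turn":0},{"jaw":0,"delta_pos":[-0.001,0.015,0],"turn":0},{"jaw":0,"delta_pos":[-0.001,0.022,0],"turn":0},{"jaw":0,"delta_pos":[-0.001,0.029,0],"turn":0},{"jaw":0,"delta_pos":[-0.001,0.036,0],"turn":0},{"jaw":0,"delta_pos":[-0.001,0.043,0],"turn":0},{"jaw":0,"delta_pos":[-0.001,0.05,0],"turn":0},{"jaw":0,"delta_pos":[-0.001,0.058,0],"turn":0},{"jaw":0,"delta_pos":[-0.001,0.058,0],"turn":0},{"jaw":0,"delta_pos":[-0.001,0.058,0],"turn":0}]'
python3 -c "
from h import *
where()
shot('e')
for w in (-.5,-.6,-.7,-.785): print(w,*[proj(n,world(Q,[spoke(k,w) for k in range(4)])).round(1).tolist() for n in ('scene','side')])"
```

```text
clock: 5.88
position: [0.5239, 0.1534, 0.159]
ee_rot: [-0.113, 0.994, 0.0, -0.0]
ft_force: [-0.6, 0.3, 1.2]
grip_width: 0.004
t 5.88 local mm [-34.3  -9.2 159. ] F [-0.6  0.3  1.2] toolY-localY deg -0.03 jaw 0.004
-0.5 [[240.4, 197.1], [252.5, 194.6], [242.6, 220.7], [230.0, 225.0]] [[278.6, 186.4], [269.7, 197.5], [275.3, 231.1], [285.0, 222.6]]
-0.6 [[239.2, 198.8], [252.4, 193.5], [243.7, 219.1], [230.2, 226.0]] [[279.4, 187.6], [269.8, 195.4], [274.6, 229.7], [284.8, 224.9]]
-0.7 [[238.1, 200.5], [252.2, 192.5], [244.7, 217.5], [230.5, 226.9]] [[280.1, 189.2], [270.1, 193.5], [273.9, 228.1], [284.5, 226.9]]
-0.785 [[237.1, 202.1], [251.9, 191.8], [245.6, 216.1], [230.9, 227.5]] [[280.8, 190.6], [270.3, 191.9], [273.4, 226.6], [284.1, 228.5]]
```

View pics/e.png

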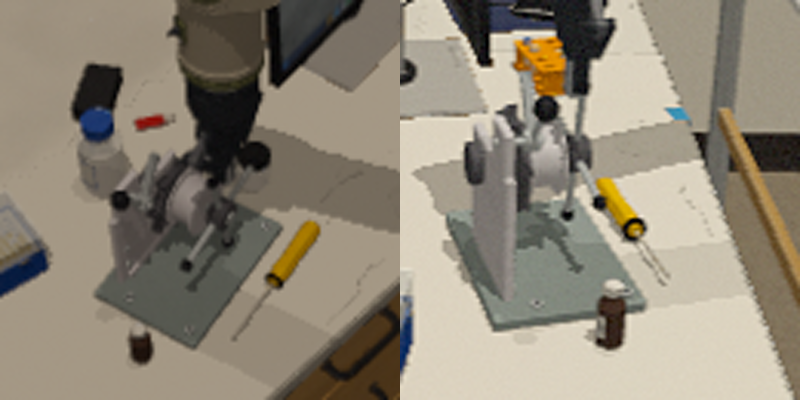

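The spoke balls at scene (230.8,226.1) and (244.4,218.6), and side (285,225.6) and (274.6,229.5), give wheel ≈ -0.62. That is in the middle of the window, so I back off and go round to the left of the lever.

```bash
python3 -c "
from h import *
goto([.025,.142,.27])"
python3 -m handwheel '[{"jaw":0,"delta_pos":[0,-0.02,0],"turn":0},{"jaw":0,"delta_pos":[0,-0.02,-0.03],"turn":0},{"jaw":0,"delta_pos":[0,-0.02,-0.065],"turn":0},{"jaw":0,"delta_pos":[0,-0.01,-0.1],"turn":0},{"jaw":0,"delta_pos":[-0.015,0.025,-0.111],"turn":0},{"jaw":0,"delta_pos":[-0.03,0.06,-0.111],"turn":0},{"jaw":0,"delta_pos":[-0.045,0.095,-0.111],"turn":0},{"jaw":0,"delta_pos":[-0.059,0.13,-0.111],"turn":0},{"jaw":0,"delta_pos":[-0.059,0.151,-0.111],"turn":0},{"jaw":0,"delta_pos":[-0.059,0.151,-0.111],"turn":0}]'
python3 -c "
from h import *
where();goto([.025,.142,.196])"
```

```text
clock 5.98 delta [-0.0589  0.1524 -0.1109]
clock: 6.82
position: [0.5459, 0.3187, 0.2689]
ee_rot: [-0.116, 0.993, 0.001, -0.001]
ft_force: [-0.0, 0.8, -0.4]
grip_width: 0.002
t 6.82 local mm [ 24.3 146.8 268.9] F [-0.   0.8 -0.4] toolY-localY deg 0.29 jaw 0.002
 clock 6.82 delta [-0.0008 -0.005   0.0729]
```

```bash
python3 -m handwheel '[{"jaw":0,"delta_pos":[0,0,0.03],"turn":0},{"jaw":0,"delta_pos":[0,0,0.06],"turn":0},{"jaw":0,"delta_pos":[0,0,0.075],"turn":0},{"jaw":0,"delta_pos":[0,0,0.075],"turn":0},{"jaw":0,"delta_pos":[0,0,0.075],"turn":0}]'
python3 -c "
from h import *
where();goto([.025,.070,.196])
shot('f')"
```

```text
clock: 7.23
position: [0.5481, 0.312, 0.1952]
ee_rot: [-0.112, 0.994, -0.0, -0.001]
ft_force: [-0.1, -0.3, 0.4]
grip_width: 0.0
t 7.23 local mm [ 25.  139.8 195.2] F [-0.1 -0.3  0.4] toolY-localY deg -0.16 jaw 0.0
 clock 7.23 delta [-0.0002 -0.0698 -0.0008]
```

View pics/f.png

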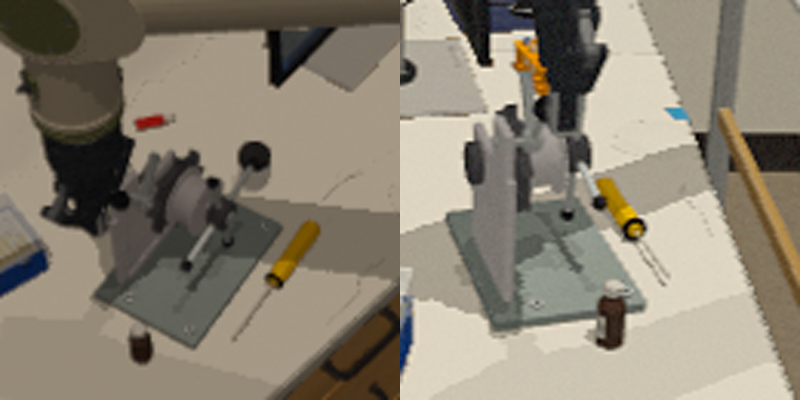

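The finger is just left of the open ball, which is still at crop (120,200). Now I push right.

```bash
python3 -m handwheel '[{"jaw":0,"delta_pos":[0,-0.01,0],"turn":0},{"jaw":0,"delta_pos":[0,-0.02,0],"turn":0},{"jaw":0,"delta_pos":[0,-0.03,0],"turn":0},{"jaw":0,"delta_pos":[0,-0.04,0],"turn":0},{"jaw":0,"delta_pos":[0,-0.05,0],"turn":0},{"jaw":0,"delta_pos":[0,-0.06,0],"turn":0},{"jaw":0,"delta_pos":[0,-0.068,0],"turn":0},{"jaw":0,"delta_pos":[0,-0.074,0],"turn":0},{"jaw":0,"delta_pos":[0,-0.074,0],"turn":0},{"jaw":0,"delta_pos":[0,-0.074,0],"turn":0}]'
python3 -c "
from h import *
where()"
python3 -m handwheel '[{"jaw":0,"delta_pos":[0,0.01,0],"turn":0},{"jaw":0,"delta_pos":[0,0.03,0],"turn":0},{"jaw":0,"delta_pos":[0,0.06,-0.02],"turn":0},{"jaw":0,"delta_pos":[0,0.09,-0.05],"turn":0},{"jaw":0,"delta_pos":[0,0.12,-0.08],"turn":0},{"jaw":0,"delta_pos":[0,0.15,-0.1],"turn":0},{"jaw":0,"delta_pos":[0,0.15,-0.1],"turn":0},{"jaw":0,"delta_pos":[0,0.15,-0.1],"turn":0}]'
python3 -c "
from h import *
where()
for p in (0,.1,.3,.5): print(p,*[proj(n,world(Q,[lever(p)])).round(1).tolist() for n in ('scene','side')])
shot('g')"
```

```text
clock: 8.17
position: [0.5657, 0.2392, 0.1972]
ee_rot: [-0.112, 0.994, 0.0, 0.001]
ft_force: [-0.7, 0.5, -1.1]
grip_width: 0.003
t 8.17 local mm [ 25.7  65.  197.2] F [-0.7  0.5 -1.1] toolY-localY deg -0.21 jaw 0.003
clock: 8.83
position: [0.53, 0.3896, 0.2952]
ee_rot: [-0.115, 0.993, 0.0, -0.0]
ft_force: [0.7, 0.2, -0.6]
grip_width: -0.001
t 8.83 local mm [ 24.9 219.5 295.2] F [ 0.7  0.2 -0.6] toolY-localY deg 0.1 jaw -0.001
0 [[219.9, 190.3]] [[260.8, 182.5]]
0.1 [[218.8, 191.0]] [[261.4, 182.4]]
0.3 [[216.8, 192.8]] [[262.6, 183.1]]
0.5 [[214.6, 195.2]] [[263.9, 184.7]]
```

View pics/g.png

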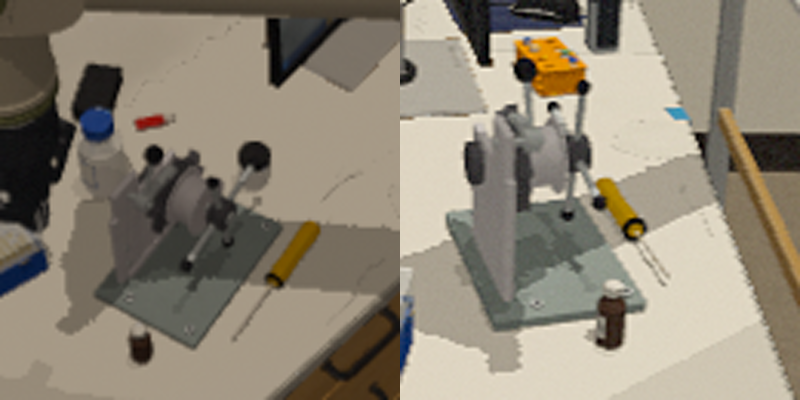

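The ball is back at crop (154,154), its place in picture b. I'll compare precisely, by template matching against the first picture for the ball and by a fit for the wheel.

Run:
```python
from h import *
for n,(x,y) in {"scene":(220,190),"side":(260,183)}.items():
    a=cv2.imread(f"pics/{'a' if n=='scene' else 'a'}_{n}_full.png",0).astype(np.float32);b=cv2.imread(f"pics/g_{n}_full.png",0).astype(np.float32)
    for nm,im in (("before",a),("now",b)):
        p=im[y-6:y+7,x-6:x+7];w=np.clip(70-p,0,None);v,u=np.mgrid[y-6:y+7,x-6:x+7]
        print(n,nm,(u*w).sum()/w.sum(),(v*w).sum()/w.sum())
# wheel fit from spoke balls
sc=[(212,184),(255,158),(229,242),(187,265)];sd=[(583,88),(554,107),(568,214),(600,203)]
S=np.array(sc)/(400/130)+[170,140];D=(np.array(sd)-[400,0])/(400/130)+[220,160]
cs,cd=calibration("scene"),calibration("side")
def r(w):
    W=world(Q,[spoke(k,w[0]) for k in range(4)])
    i=[0,2,3]
    return np.r_[(proj("scene",W[i],cs)-S[i]).ravel(),(proj("side",W,cd)-D).ravel()]
s=least_squares(r,[-.6]);print(s.x,s.fun.round(1))
```

```text
scene before 219.8904694167852 190.1216216216216
scene now 219.7143769968051 190.31501597444088
side before 260.11330049261085 182.29950738916256
side now 260.1260199456029 182.2058023572076
[-0.64012755] [-0.1 -0.4 -0.3 -0.2 -0.4  0.3  0.2 -0.4 -0.1 -0.2 -0.3 -0.5 -0.3 -0.2]
```

Run:
```python
from h import *
a=cv2.imread("pics/scene0.png",0).astype(np.float32)
ims=[cv2.cvtColor(camera("scene"),cv2.COLOR_RGB2GRAY).astype(np.float32) for _ in range(5)]
x,y=220,190
for nm,im in (("first",a),*(("now",i) for i in ims)):
    p=im[y-6:y+7,x-6:x+7];w=np.clip(70-p,0,None);v,u=np.mgrid[y-6:y+7,x-6:x+7]
    print(nm,((u*w).sum()/w.sum()).round(2),((v*w).sum()/w.sum()).round(2))
where()
cv2.imwrite("pics/h.png",camera("scene")[:,:,::-1])
```

```text
first 219.84 190.15
now 219.75 190.31
now 219.75 190.31
now 219.73 190.32
now 219.74 190.31
now 219.74 190.32
t 9.18 local mm [ 25.4 215.4 294.8] F [0.1 0.1 0.1] toolY-localY deg -0.2 jaw 0.001
```

View pics/h.png

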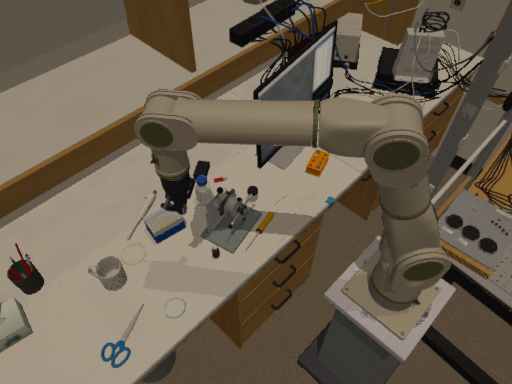

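The ball is within 0.2 px of its "down" position, which is about 0.02 rad. The gripper stands clear and nothing around the feeder has moved.

```bash
python3 -c "
from workcell import hand_in
print(hand_in())"
```

```text
the job is handed in; nothing more can be done
None
```

The feeder is one notch back with the pawl down, and I handed the job in at about 9.2 s of the 48 s allowed. `hand_in` gives no verdict, so these are my own camera checks:

- **Lever to the left:** after the push, the ball stood where a fully lifted pawl (1.13 rad) should put it, in both the scene and side pictures. The wheel still looked to be in its old notch.
- **Wheel turned back:** I pushed the uppermost spoke to the left. A fit to the four spoke balls after the pawl dropped gives the wheel at about -0.64 rad, inside the -0.79 to -0.52 range where the pawl drops home.
- **Lever back to the right:** the ball returned to within about 0.2 px of where it started, which puts the pawl at roughly 0.02 rad against the 0.06 limit. The scene picture hints at that small offset, while the side picture shows almost none. It is close to the limit of what the cameras can resolve.
- **Surroundings:** the gripper was clear, about 0.29 m above the worktop, with wrist force near zero. By eye, nothing around the feeder had moved; I did not measure each item. No check failed.

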